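# Set a rivet in the guide press with the drop-in setter

## Task

Set the rivet in the small guide press: take the setter with the wide flat head from the wooden tool block and lower it, foot down, into the hole on top of the press. Push it down through the light first spring onto the stiff second one until it pushes back with about 15 N (never 20 N or more), hold it there for a moment, then let go so that the setter springs back up and stands in the press. Leave the other two setters in the block.

Things in the scene. Friction and masses are not known exactly. Their poses are not given: they have to be found in the camera images.
- flat_setter_mid (a point): centre of the flat-headed setter, 54 mm above its foot, z up along its axis: aluminium shank (16 mm diameter, foot to 12 mm above this point), wooden grip (22 mm diameter, from 12 to 44 mm above) and a flat disc head (36 mm diameter, 10 mm thick, top 54 mm above); the only head wider than its grip. About 100 g; starts upright in a hole of tool_block.
- ball_setter_mid (a point): centre of the ball-headed setter, 54 mm above its foot, z up along its axis: aluminium shank (16 mm diameter, foot to 12 mm above this point), wooden grip (22 mm diameter, from 12 to 44 mm above) and a ball head of 25 mm diameter (top 63 mm above this point); stays in the block. About 100 g; starts upright in a hole of tool_block.
- cone_setter_mid (a point): centre of the pointed setter, 54 mm above its foot, z up along its axis: aluminium shank (16 mm diameter, foot to 12 mm above this point), wooden grip (22 mm diameter, from 12 to 44 mm above) and a cone-shaped head (top 63 mm above this point); stays in the block. About 100 g; starts upright in a hole of tool_block.
- tool_block: fixed wooden block, 54 mm (x) by 186 mm (y) by 34 mm high; origin at the centre of its underside. Three holes in a row along its y axis, 65 mm apart, 26 mm deep and 18 mm in diameter, hold the setters, in any order.
- guide_mouth (a point): centre of the mouth of the vertical guide hole in the top of the grey press, 100 mm above the table; z up. Hole 18 mm in diameter, 3 mm chamfer, in a 56 mm square guide block. A setter let into it rests on light ejector pins, its foot 28 mm below this point (setter centre 26 mm above, head top 80 mm above).
- press: fixed guide press: dark steel base plate 130 (x) by 110 (y) by 14 mm, grey guide block on two cheeks above its middle, a brass cuff blank passing through between them; origin at the centre of its underside, the guide hole straight above it.
- ejector (a joint): how far the light first spring is pressed down, m; 0 at rest. It pushes up with 2.5 N at rest plus 0.1 N per mm, enough to carry the setter and lift it back.
- die (a joint): how far the stiff second spring is pressed down, m; 0 at rest. Its height is set differently every time and not measured: the foot meets it after 4 to 20 mm of ejector travel, felt as a stop. It then resists with 4 N plus 6 N per mm. The rivet is set at 0.9 mm or more; it must never reach 2.7 mm.
Things that resemble listed ones, but are neither listed nor needed, are in the scene too. What is shaped like the part that bears flat_setter_mid but purple is not meant. Several things have the shape of the press; the one meant has the colours described above.

How it is judged:
On the way, in this order (a step that is already met when the one before it is completed fails the run):
1. the flat-headed setter stands in the guide hole, foot 20 mm deep or more, stiff spring not yet pressed (horizontal distance between flat_setter_mid and guide_mouth below 0.006 m and angle between flat_setter_mid's own z axis and vertical below 0.12 rad and z of flat_setter_mid in the frame of guide_mouth below 0.034 m and value of joint die below 0.0005 m), for 0.05 s.
2. the stiff second spring is pressed 0.9 mm or more by the flat-headed setter for 0.2 s (horizontal distance between flat_setter_mid and guide_mouth below 0.006 m and angle between flat_setter_mid's own z axis and vertical below 0.12 rad and value of joint die above 0.0009 m), for 0.2 s.
At the end, for the whole second after the job is handed in: The flat-headed setter stands upright (within 0.12 rad) in the guide hole (within 6 mm of its axis), sprung back up to its rest (centre 20 to 31 mm above the mouth), with the light spring within 4 mm and the stiff spring within 0.5 mm of rest (horizontal distance between flat_setter_mid and guide_mouth below 0.006 m and angle between flat_setter_mid's own z axis and vertical below 0.12 rad and z of flat_setter_mid in the frame of guide_mouth between 0.02 and 0.031 m and value of joint die below 0.0005 m and value of joint ejector below 0.004 m); the robot touches nothing.
It fails at once if the stiff spring is pressed 2.7 mm or more (20 N on it) (value of joint die above 0.0027 m).
It fails at once if one of the other two setters is moved by more than 20 mm (distance of any of ball_setter_mid, cone_setter_mid from where it was at the start of the episode above 0.02 m).
It also fails if it takes over 54 s, if anything falls off the work surface, if the arm or the gripper's body presses on something with over 40 N, if the wrist force passes 120 N, or if a joint passes its speed limit or range.

## Robot

A 6-joint arm with a two-finger parallel gripper is mounted at the origin on the work surface. World frame = base frame: x ahead of the robot, y to its left, z up, the work surface at z = 0. Lengths are in m, angles in rad, forces in N, time in s.
With the tool pointing down it reaches from about 0.225 to 0.875 m from the base axis. Payload 3.4 kg.
Tool frame: the origin (TCP) lies midway between the tips of the shut fingers; the grasp point (between the pads) lies 19 mm behind it (manip.tcp_to_grasp is the distance from the TCP to the grasp point, in m); x points along the fingers, y is the direction in which the jaws open and shut, and the axes are right-handed (so a half turn about x gives the same grasp; the last joint's range is limited). The gripper opens to 85 mm and grips with 20 to 120 N. Pads are 22 mm wide; open, the fingers measure 114 mm over their backs; the gripper's body (76 mm by 85 mm) begins 54 mm behind the grasp point. The pads swing forward as they close: fully open they stand 13 mm farther back than shut.
Start: joints at [1.13, 0.276, 1.505, -0, 1.361, -0.121], TCP at [0.181, 0.546, 0.231] pointing down, gripper open.
Joint ranges: [-2.89, 2.89], [-0.75, 2.08], [0.22, 2.7], [-1.18, 4.32], [0.11, 2.71], [-2.7, 2.7]. Speed limits (rad/s): [2.57, 2.57, 3.14, 3.14, 3.14, 3.14].

## Interface

Orientations are given as a unit quaternion [w, x, y, z].
In Python, from rig import readout, eyes, job, manip gives the robot as it stands. The module is installed in compiled form; this text tells all that it offers.
- The arm moves only by the tool carry_out, never from a script. Its argument "deltas" is one flat list of numbers, 7 for each row, row after row: the shift along the tool's x, y, z scaled (see below), then the turn, a rotation vector about the tool's x, y, z scaled (see below), then the opening, from -1 (shut) to 1 (fully open). In form: [dx, dy, dz, ax, ay, az, grip, dx, dy, dz, ax, ay, az, grip, ...]. A call has 1 to 10 rows; each row shifts and turns the commanded pose from where the row before left it, along the tool's axes as they then stand; what a row does not reach is not made up. The controller multiplies each number of a shift by 60 mm and each number of a turn by 4 degrees. A row lasts 1/8 s, in which the tool goes at most 62.5 mm and 10.7 degrees, less where a joint would pass 70% of its speed; a pose out of reach is approached as far as the arm can. A call with a number of a shift or a turn outside -1 to 1 is refused whole. A call with a gripper value outside its range is refused whole. The fingers move at their own pace and stop on an object; "newtons" is the grip in N (left out, the last holds). Time passes only in rows, so rows that do not move let the fingers close. It gives the time, the measured TCP pose, the force and the opening at its end, in the units of the state.
- readout.get_state(): the state, without advancing time (a new reading comes with each control period).
- eyes.get_image(name): name is "side" or "top"; returns a dict with "color" (480x640x3 uint8, red, green, blue), "z_map" (480x640 float32, m along the optical axis (not along the pixel's ray), 0 where there is no reading), "mtx" (3x3 intrinsics, pixels), "origin" and "orientation" of the camera in the world. Camera axes: x right, y down, z forward; pixel columns grow to the right and rows downward; lengths in m; the calibration is good to about 2 mm. A picture is of the moment at which its call begins.
- job.sign_off(): hands the job in, once; it reports no verdict.
The state is a dict: "clock": time; "qpos": joint angles; "qd": joint speeds; "effort": joint torques, N m; "position": TCP position; "ee_rot": TCP orientation; "contact_force": force on the tool from outside, world axes, zero at the start; "moment": the same for the moment, N m; "width": finger opening in m.
Only numpy, scipy, OpenCV 4.12 (cv2) and the standard library are available. Lean on these libraries where they do the work, as an engineer would, in place of code of your own. Each camera call takes 0.05 s, during which the arm holds its last target.

## Working session

There is one attempt and no reset: what is moved stays moved. The work goes in short steps, Python scripts to look and compute and a tool call to move; the robot and the scene stay as the last step left them, time stands still between calls to the robot, and variables do not carry over. Pictures are saved under pics/ and viewed, and the job is handed in when it is done.

Besides the shell and the picture viewer there is one more tool, called after "Emit:" by a JSON object that holds its "name" and its "arguments". carry_out: Moves the arm, as the interface text tells. Its arguments: {"type":"object","properties":{"deltas":{"type":"array"},"newtons":{"type":"number"}},"required":["deltas"]}

```bash
mkdir -p pics
python3 - <<'E'
from rig import readout, eyes, job, manip
import cv2, numpy as np
print(readout.get_state()); print(manip.tcp_to_grasp)
for n in ("top","side"):
    d=eyes.get_image(n); cv2.imwrite(f"pics/{n}0.png",d["color"][:,:,::-1]); np.savez(f"{n}0.npz",**d)
    print(n,d["mtx"],d["origin"],d["orientation"])
E
```

```text
{'clock': 0.0, 'qpos': array([ 1.13000286e+00,  2.76609611e-01,  1.50619285e+00,  2.42324811e-05,
        1.36071206e+00, -1.21017461e-01]), 'qd': array([-0.00024544, -0.00069089, -0.00065214,  0.00117785,  0.00121674,
        0.00012272]), 'effort': array([ 1.58296280e-04, -4.16775155e+01, -2.45802605e+01, -1.85791937e-04,
        1.12194935e-02,  1.92972124e-05]), 'position': array([0.18051876, 0.5453376 , 0.2304076 ]), 'ee_rot': array([ 0.69789069,  0.11192799,  0.69828353, -0.11322905]), 'contact_force': array([-0.30006375,  0.14523904,  0.58807008]), 'moment': array([ 0.03782574,  0.00771952, -0.05821664]), 'width': 0.08511856863429422}
0.0187
top [[568.23514732   0.         324.77533288]
 [  0.         568.23514732 227.9887651 ]
 [  0.           0.           1.        ]] [0.44269204 0.00411891 1.14853415] [ 0.02293801 -0.69888303  0.7145361  -0.02178347]
side [[569.52663835   0.         319.10561761]
 [  0.         569.52663835 234.00770181]
 [  0.           0.           1.        ]] [0.42457514 0.74849376 0.68505175] [ 0.02425881 -0.05508489  0.89319725 -0.44561849]
```

View pics/top0.png

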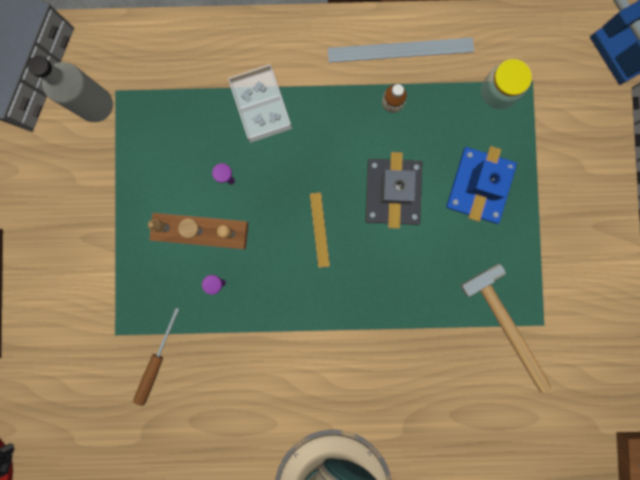

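View pics/side0.png

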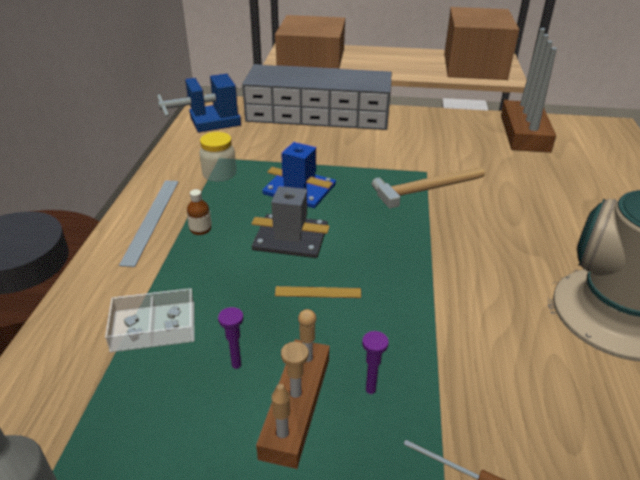

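The top view shows the wooden flat disc at (188,228), in the middle of the block, with the ball and cone setters on either side. The grey press hole is at about (400,186). The purple setters and the blue press are decoys.

```bash
cat > h.py <<'E'
import numpy as np, cv2
from scipy.spatial.transform import Rotation as R
def ray(d,uv):
    q=d["orientation"]; r=R.from_quat([q[1],q[2],q[3],q[0]]).as_matrix()
    return d["origin"], r@np.linalg.inv(d["mtx"])@np.array([uv[0],uv[1],1.])
def onz(d,uv,z):
    o,v=ray(d,uv); return o+v*(z-o[2])/v[2]
def cloud(d):
    q=d["orientation"]; r=R.from_quat([q[1],q[2],q[3],q[0]]).as_matrix()
    v,u=np.mgrid[:480,:640]; Z=d["z_map"]; K=d["mtx"]
    P=np.stack([(u-K[0,2])/K[0,0]*Z,(v-K[1,2])/K[1,1]*Z,Z],-1)
    return P@r.T+d["origin"]
E
python3 - <<'E'
from h import *
top=dict(np.load("top0.npz"));side=dict(np.load("side0.npz"))
for n,d,c in(("top",top,[(130,200,270,260),(360,145,430,235)]),("side",side,[(240,290,350,470),(240,170,340,260)])):
    for i,(a,b,e,f) in enumerate(c):
        s=6 if n=="top" else 4
        s=min(s,int(min(800/(e-a),600/(f-b))))
        cv2.imwrite(f"pics/{n}c{i}.png",cv2.resize(d["color"][b:f,a:e,::-1],None,fx=s,fy=s,interpolation=cv2.INTER_CUBIC)); print(n,i,s)
P=cloud(top)
# disc top by depth
def blob(zlo,zhi,box,z):
    a,b,e,f=box; m=np.zeros((480,640),np.uint8)
    m[b:f,a:e]=((P[b:f,a:e,2]>zlo)&(P[b:f,a:e,2]<zhi)&(top["z_map"][b:f,a:e]>0))
    n,l,s,c=cv2.connectedComponentsWithStats(m)
    for i in range(1,n):
        if s[i,4]>8:
            print(s[i],c[i],"z",np.median(P[l==i][:,2]),"onz",onz(top,c[i],z), cv2.minAreaRect(np.argwhere(l==i)[:,::-1].astype(np.float32)))
print("heads");blob(.09,.15,(140,205,255,255),.116)
print("block");blob(.02,.05,(140,205,255,255),.034)
print("press");blob(.085,.12,(360,145,430,235),.1)
print("base");blob(.008,.03,(350,145,440,240),.014)
E
```

```text
top 0 5
top 1 6
side 0 3
side 1 4
heads
[148 219  14  12 142] [154.52112676 224.61267606] z 0.11262010778611864 onz [0.52116818 0.31519263 0.116     ] ((154.5, 224.5), (11.0, 13.0), 90.0)
[178 218  20  20 311] [187.78456592 227.29903537] z 0.11628543822606008 onz [0.51491298 0.25457769 0.116     ] ((187.5, 227.5), (19.0, 19.0), 90.0)
[217 224  15  14 158] [223.48101266 230.79746835] z 0.12153370344587455 onz [0.50708342 0.18960011 0.116     ] ((223.4000244140625, 230.80003356933594), (13.416407585144043, 13.416407585144043), 63.43495178222656)
block
[ 149  212   98   37 1949] [200.47152386 230.71010775] z 0.03449891597831489 onz [0.5133741 0.2495669 0.034    ] ((197.82923889160156, 229.96087646484375), (95.93464660644531, 27.555448532104492), 5.31454610824585)
press
[383 169  32  33 897] [398.68338907 184.87848384] z 0.1003190231676434 onz [ 0.58628153 -0.13390925  0.1       ] ((398.726806640625, 185.01031494140625), (31.058839797973633, 31.104248046875), 2.6025619506835938)
base
[ 365  158   26   65 1193] [375.73595977 191.07711651] z 0.014531223615664723 onz [ 0.5865613  -0.09878762  0.014     ] ((377.4095458984375, 190.032470703125), (23.163803100585938, 64.28044128417969), 2.0454084873199463)
[400 158  22  66 851] [412.2373678  194.23266745] z 0.014436540267908304 onz [ 0.57855121 -0.17185115  0.014     ] ((410.5712890625, 190.7189483642578), (20.560359954833984, 65.00638580322266), 1.2453641891479492)
```

Run:
```python
from h import *
top=dict(np.load("top0.npz"));side=dict(np.load("side0.npz"))
a=cv2.resize(cv2.imread("pics/topc0.png"),(700,300));b=cv2.imread("pics/topc1.png")
c=cv2.imread("pics/sidec0.png");e=cv2.imread("pics/sidec1.png")
cv2.imwrite("pics/m1.png",np.hstack([cv2.resize(b,(420,540)),cv2.resize(c,(330,540))]))
cv2.imwrite("pics/m2.png",np.vstack([cv2.resize(a,(600,257)),cv2.resize(e,(600,340))]))
P=cloud(top)
for zl in (.106,.11,.113):
    m=(P[...,2]>zl)&(P[...,2]<.122); m[:,:170]=0;m[:,205:]=0;m[:210]=0;m[250:]=0
    ij=np.argwhere(m); (x,y),r=cv2.minEnclosingCircle(ij[:,::-1].astype(np.float32)); print(zl,len(ij),(x,y),r,onz(top,(x,y),.116),onz(top,ij.mean(0)[::-1],.116))
# side cloud
Q=cloud(side)
m=(Q[...,2]>.112)&(Q[...,2]<.122); m[:,:270]=0;m[:,320:]=0;m[:330]=0;m[380:]=0
ij=np.argwhere(m); print(len(ij),ij.mean(0),onz(side,ij.mean(0)[::-1],.116),cv2.minEnclosingCircle(Q[m][:,:2].astype(np.float32)))
m=(Q[...,2]>.096)&(Q[...,2]<.105); m[:,:240]=0;m[:,340:]=0;m[:170]=0;m[260:]=0
ij=np.argwhere(m); print(len(ij),ij.mean(0),onz(side,ij.mean(0)[::-1],.1),cv2.minAreaRect(Q[m][:,:2].astype(np.float32)*1000))
# hole, dark in top colour
g=cv2.cvtColor(top["color"],cv2.COLOR_RGB2GRAY); print(g[178:194,390:408])
g=cv2.cvtColor(side["color"],cv2.COLOR_RGB2GRAY); print(g[190:204,280:302])
```

```text
0.106 310 (187.8058319091797, 227.30096435546875) 9.981252670288086 [0.5149086  0.25453895 0.116     ] [0.51495339 0.25461984 0.116     ]
0.11 305 (187.8058319091797, 227.30096435546875) 9.981252670288086 [0.5149086  0.25453895 0.116     ] [0.51492622 0.25484828 0.116     ]
0.113 280 (187.5963897705078, 227.3674774169922) 9.765252113342285 [0.51479564 0.25492149 0.116     ] [0.51495116 0.25490734 0.116     ]
475 [352.90526316 294.87789474] [0.51239993 0.25715816 0.116     ] ((0.5123530030250549, 0.2551370859146118), 0.01860397681593895)
501 [196.62275449 289.37325349] [ 0.58351907 -0.1311841   0.1       ] ((583.9944458007812, -136.08648681640625), (62.44999313354492, 56.539215087890625), 85.58063507080078)
[[108 108 109 110 109 110 109 106 107 105 105 106 106 109 108 108 109 108]
 [108 109 110 110 108 106 103 100  98  98  98 100 102 106 107 109 109 109]
 [108 109 111 109 105 102  97  90  86  82  85  89  95 101 105 108 109 110]
 [109 109 109 106 102  94  85  75  68  66  67  74  84  94 101 106 110 109]
 [110 111 109 105  97  87  74  63  57  53  54  62  71  86  97 105 108 108]
 [110 110
[... 1419 characters left out ...]
5  67  69  78  88 101 108 103
  104 105 109 107]
 [107 108 103 101  80  65  59  58  57  63  66  67  71  77  93 102 105 101
  105 104 108 105]
 [106 105 103 102  96  82  81  70  74  77  78  82  85  92 101 104 104 107
  105 106 106 103]
 [105 106 107 104 105 101  96  89  85  93  93  97  98 102 105 103 103 103
  107 106 104 102]
 [102 104 100 105 105 107 103 108 104 102 104 104 108 105 102 105 104 103
  105 100 108 103]
 [ 99 104 105 102 108 104 106 100 109 107 103 108 104 103 109 107 105 103
  108 107 103  96]
 [ 96  93 101 101 104  99 100 102 102 103 100 102 106 104 106 106 106 102
  110 104 103  93]
 [ 86  87  89  86  90  89  94  91  99  96 101 104 102 103 101 106 100 107
  104 109 101  86]]
```

View pics/m1.png

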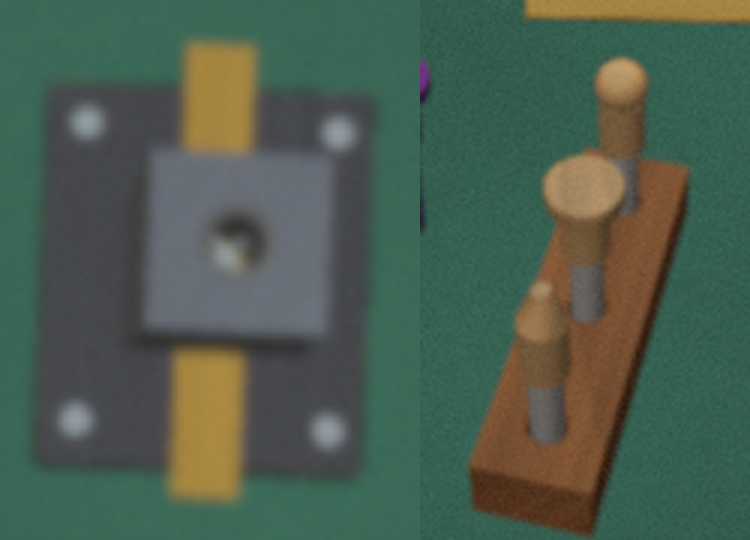

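View pics/m2.png

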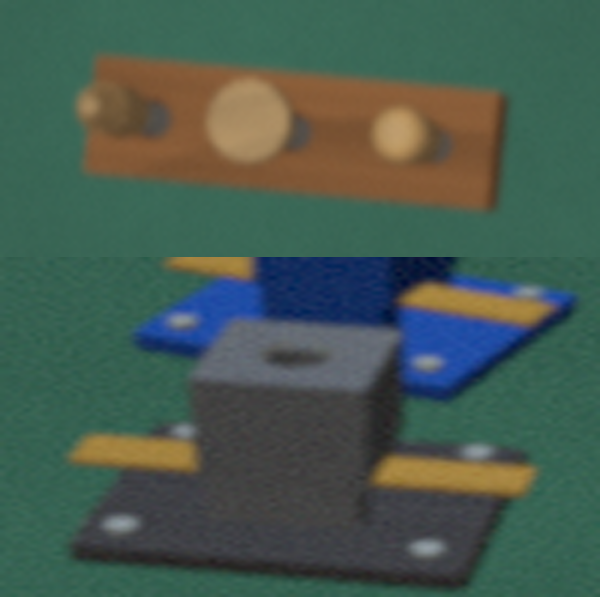

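Relative to each other, disc and hole agree between the two views (offset 0.0712, −0.3885). In absolute terms the cameras differ by about 2.5 mm, so I'll use the mean.

```bash
cat >> h.py <<'E'
def tool(s):
    q=s["ee_rot"]; return R.from_quat([q[1],q[2],q[3],q[0]]).as_matrix()
def plan(s,tgt,jaw=None):
    M=tool(s); d=M.T@(np.array(tgt)-s["position"])
    print("tool axes cols\n",M.round(4)); print("pos",s["position"].round(4),"shift units",(d/.06).round(3),"rows>=",np.abs(d/.06).max().round(2))
    if jaw is not None:
        for sg in (1,-1):
            y=sg*np.array([jaw[0],jaw[1],0]);x=np.array([0,0,-1.]);T=np.stack([x,y,np.cross(x,y)],1)
            rv=R.from_matrix(M.T@T).as_rotvec(); print("turn units",(np.degrees(rv)/4).round(3), "then shift (new axes)",(T.T@(np.array(tgt)-s["position"])/.06).round(3))
E
python3 - <<'E'
from h import *
from rig import readout
top=dict(np.load("top0.npz"))
P=cloud(top); m=(P[...,2]>.025)&(P[...,2]<.045);m[:,:140]=0;m[:,255:]=0;m[:200]=0;m[260:]=0
print(cv2.minAreaRect(P[m][:,:2].astype(np.float32)*1000))
a=np.radians(-5.5)
plan(readout.get_state(),[.5137,.256,.215],(np.cos(a),np.sin(a)))
E
```

```text
((515.1687622070312, 255.43145751953125), (186.7798309326172, 54.1705207824707), 83.47726440429688)
tool axes cols
 [[-7.000e-04  3.144e-01  9.493e-01]
 [-1.400e-03  9.493e-01 -3.144e-01]
 [-1.000e+00 -1.600e-03 -2.000e-04]]
pos [0.1806 0.5454 0.2306] shift units [ 0.263 -2.833  6.787] rows>= 6.79
turn units [1.9294e+01 1.3000e-02 2.1000e-02] then shift (new axes) [0.259 5.989 4.269]
turn units [-2.5706e+01 -2.2000e-02  1.4000e-02] then shift (new axes) [ 0.259 -5.989 -4.269]
```

Emit:
{"name": "carry_out", "arguments": {"deltas": [0.04,-0.4,0.97,0,0,0,1,0.04,-0.4,0.97,0,0,0,1,0.04,-0.4,0.97,0,0,0,1,0.04,-0.4,0.97,0,0,0,1,0.04,-0.4,0.97,0,0,0,1,0.04,-0.4,0.97,0,0,0,1,0.02,-0.43,0.97,0,0,0,1,0,0,0,1,0,0,1,0,0,0,1,0,0,1,0,0,0,1,0,0,1], "newtons": 30}}

```text
clock: 1.35
position: [0.5109, 0.2589, 0.2152]
ee_rot: [0.682, 0.186, 0.683, -0.186]
contact_force: [-0.3, 0.8, 0.2]
width: 0.0855
```

Emit:
{"name": "carry_out", "arguments": {"deltas": [0,0,0,1,0,0,1,0,0,0,1,0,0,1,0,0,0,1,0,0,1,0,0,0,1,0,0,1,0,0,0,1,0,0,1,0,0,0,1,0,0,1,0,0,0,1,0,0,1,0,0,0,1,0,0,1,0,0,0,1,0,0,1,0,0,0,1,0,0,1]}}

```text
clock: 2.6
position: [0.5106, 0.2592, 0.2153]
ee_rot: [0.577, 0.408, 0.578, -0.408]
contact_force: [-0.6, 0.0, -0.5]
width: 0.0856
```

Emit:
{"name": "carry_out", "arguments": {"deltas": [0,0,0,1,0,0,1,0,0,0,1,0,0,1,0,0,0,1,0,0,1,0,0,0,1,0,0,1,0,0,0,1,0,0,1,0,0,0,1,0,0,1,0,0,0,0.5,0,0,1,0,0,0,0,0,0,1]}}

```text
clock: 3.6
position: [0.5108, 0.2593, 0.2156]
ee_rot: [-0.472, -0.527, -0.472, 0.527]
contact_force: [-0.3, -0.3, -0.5]
width: 0.0856
```

Run:
```python
from h import *
from rig import readout
a=np.radians(-6.5); s=readout.get_state(); print(s["contact_force"],s["qpos"],s["width"])
plan(s,[.5137,.256,.215],(np.cos(a),np.sin(a)))
plan(s,[.5137,.256,.067])
```

```text
[-0.34320873 -0.26958722 -0.4943565 ] [3.48225948e-01 2.82122372e-01 1.53566478e+00 7.90867152e-05
 1.32431838e+00 4.58038035e-01] 0.08560739022819996
tool axes cols
 [[-5.000e-04  9.940e-01 -1.096e-01]
 [-1.000e-04 -1.096e-01 -9.940e-01]
 [-1.000e+00 -5.000e-04  2.000e-04]]
pos [0.5108 0.2593 0.2156] shift units [0.01  0.053 0.05 ] rows>= 0.05
turn units [0.052 0.002 0.007] then shift (new axes) [0.01  0.053 0.049]
turn units [-4.4948e+01 -1.1000e-02  4.0000e-03] then shift (new axes) [ 0.01  -0.053 -0.049]
tool axes cols
 [[-5.000e-04  9.940e-01 -1.096e-01]
 [-1.000e-04 -1.096e-01 -9.940e-01]
 [-1.000e+00 -5.000e-04  2.000e-04]]
pos [0.5108 0.2593 0.2156] shift units [2.476 0.054 0.049] rows>= 2.48
```

Emit:
{"name": "carry_out", "arguments": {"deltas": [0.25,0.054,0.049,0,0,0,1,0.25,0,0,0,0,0,1,0.25,0,0,0,0,0,1,0.25,0,0,0,0,0,1,0.25,0,0,0,0,0,1,0.25,0,0,0,0,0,1,0.25,0,0,0,0,0,1,0.25,0,0,0,0,0,1,0.25,0,0,0,0,0,1,0.23,0,0,0,0,0,1]}}

```text
clock: 4.85
position: [0.5139, 0.2561, 0.066]
ee_rot: [-0.472, -0.527, -0.472, 0.527]
contact_force: [-0.0, -0.3, -0.6]
width: 0.0853
```

Run:
```python
from h import *
from rig import readout, eyes
s=readout.get_state(); print(s["contact_force"],s["position"])
ims=[]
for n,(a,b,e,f) in (("top",(100,150,300,300)),("side",(200,240,400,390))):
    d=eyes.get_image(n); ims.append(cv2.resize(d["color"][b:f,a:e,::-1],(400,300),interpolation=cv2.INTER_CUBIC))
cv2.imwrite("pics/g1.png",np.hstack(ims))
```

```text
[-0.03323311 -0.30883115 -0.5729781 ] [0.51387486 0.25608978 0.06603198]
```

View pics/g1.png

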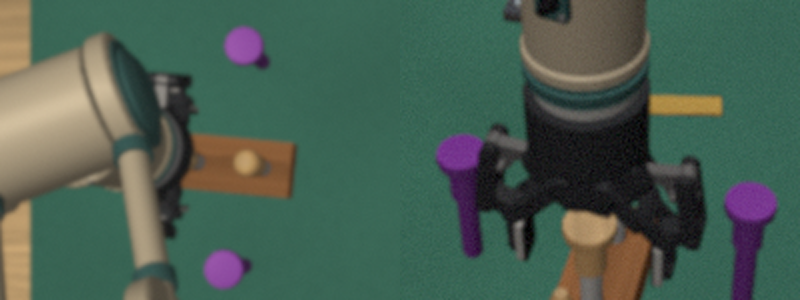

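The gripper straddles the flat setter, which shows at about (590,230) in the right half. The neighbouring setters are clear of it, so I'm closing.

Emit:
{"name": "carry_out", "arguments": {"deltas": [0,0,0,0,0,0,-1,0,0,0,0,0,0,-1,0,0,0,0,0,0,-1,0,0,0,0,0,0,-1,0,0,0,0,0,0,-1,0,0,0,0,0,0,-1,0,0,0,0,0,0,-1,0,0,0,0,0,0,-1], "newtons": 40}}

```text
clock: 5.95
position: [0.5144, 0.2563, 0.0677]
ee_rot: [0.472, 0.527, 0.472, -0.526]
contact_force: [0.1, 1.0, 6.5]
width: 0.0312
```

Run:
```python
from h import *
from rig import readout, eyes
s=readout.get_state(); print(s["contact_force"],s["moment"],s["position"],s["width"])
d=eyes.get_image("side");b,f,a,e=240,390,200,400
cv2.imwrite("pics/g2.png",cv2.resize(d["color"][b:f,a:e,::-1],(800,600),interpolation=cv2.INTER_CUBIC))
```

```text
[0.13272443 1.01158783 6.45577996] [-0.02332019  0.14264356 -0.03798849] [0.51436967 0.25628348 0.06770215] 0.031219054866440513
```

View pics/g2.png

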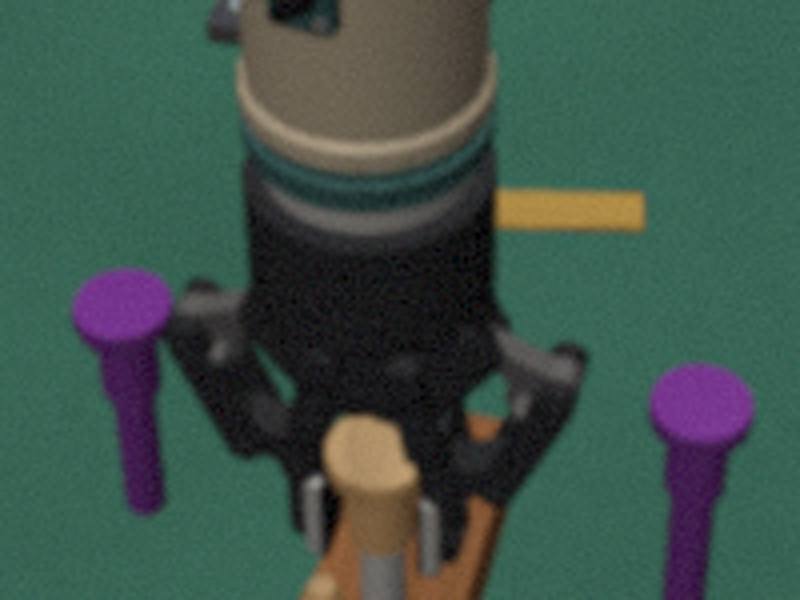

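The fingers stopped at 31 mm, because finger parts behind the pads hit the 36 mm disc. A plain grasp of the disc rim with the pads is better, so I'll reopen, rise about 23 mm and close.

Emit:
{"name": "carry_out", "arguments": {"deltas": [0,0,0,0,0,0,1,0,0,0,0,0,0,1,0,0,0,0,0,0,1,0,0,0,0,0,0,1,0,0,0,0,0,0,1,-0.1,0,0,0,0,0,1,-0.1,0,0,0,0,0,1,-0.1,0,0,0,0,0,1,-0.1,0,0,0,0,0,1,0,0,0,0,0,0,1]}}

```text
clock: 7.25
position: [0.5144, 0.2562, 0.0918]
ee_rot: [0.472, 0.527, 0.471, -0.526]
contact_force: [0.5, -0.3, -0.2]
width: 0.0852
```

Emit:
{"name": "carry_out", "arguments": {"deltas": [0,0,0,0,0,0,-1,0,0,0,0,0,0,-1,0,0,0,0,0,0,-1,0,0,0,0,0,0,-1,0,0,0,0,0,0,-1,0,0,0,0,0,0,-1,0,0,0,0,0,0,-1,0,0,0,0,0,0,-1], "newtons": 40}}

```text
clock: 8.25
position: [0.5138, 0.2561, 0.091]
ee_rot: [-0.472, -0.527, -0.472, 0.527]
contact_force: [-0.1, 0.2, 1.6]
width: 0.0345
```

Run:
```python
from h import *
from rig import readout, eyes
s=readout.get_state(); print(s["contact_force"],s["moment"],s["position"],s["width"])
d=eyes.get_image("side");b,f,a,e=240,390,200,400
cv2.imwrite("pics/g3.png",cv2.resize(d["color"][b:f,a:e,::-1],(800,600),interpolation=cv2.INTER_CUBIC))
```

```text
[-0.11839725  0.18206439  1.56699193] [ 0.01075969  0.16737147 -0.03858555] [0.51382848 0.25608933 0.09102934] 0.03452117080312627
```

View pics/g3.png

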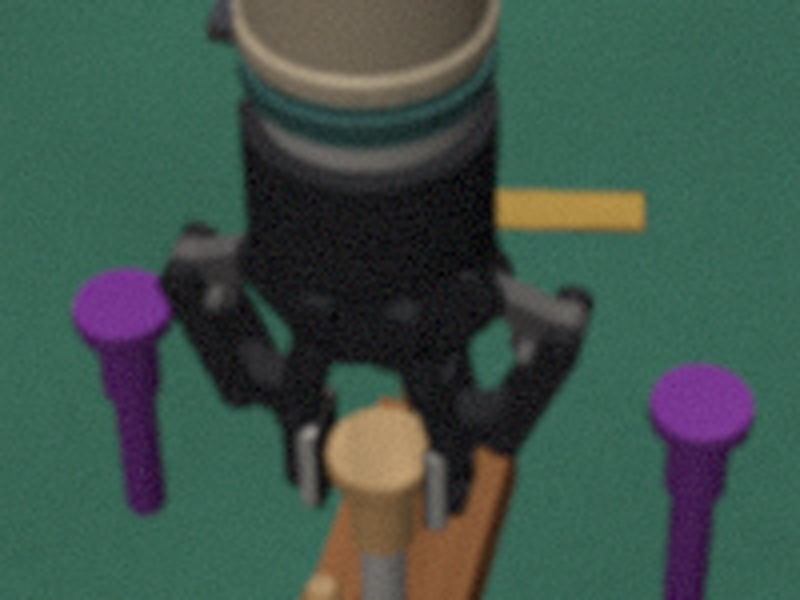

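Run:
```python
from h import *
from rig import eyes
d=eyes.get_image("side"); Q=cloud(d)
for u in (276,278,285,290,294,300,305,308,310,312):
    print(u,[tuple((Q[v,u]*1000).round(0).astype(int)) for v in (347,350,354,358,362,366)])
m=(Q[...,2]>.112)&(Q[...,2]<.122)&(abs(Q[...,0]-.514)<.02)&(d["color"][...,0]>120); m[:330]=0;m[380:]=0
ij=np.argwhere(m); print(len(ij),onz(d,ij.mean(0)[::-1],.116))
```

```text
276 [(np.int64(535), np.int64(265), np.int64(133)), (np.int64(536), np.int64(264), np.int64(126)), (np.int64(536), np.int64(264), np.int64(118)), (np.int64(536), np.int64(265), np.int64(111)), (np.int64(537), np.int64(264), np.int64(102)), (np.int64(537), np.int64(264), np.int64(95))]
278 [(np.int64(534), np.int64(260), np.int64(128)), (np.int64(533), np.int64(266), np.int64(129)), (np.int64(533), np.int64(266), np.int64(120)), (np.int64(533), np.int64(266), np.int64(113)), (np.int64(534), np.int64(265), np.int64(104)), (np.int64(534), np.int64(265), np.int64(96))]
285 [(np.int64(527), np.int64(248), np.int64(115)), (np.int64(526), np.int64(253), np.int64(115)), (np.int64(525), np.int64(261), np.int64(116)), (np.int64(524), np.int64(267), np.int64(116)), (np.int64(524), np.int64(267), np.int64(108)), (np.int64(541), np.int64(186), np.int64(2))]
290 [(np.int64(521), np.int64(247), np.int64(115)), (np.int64(520), np.int64(252), np.int64(115)), (np.int64(518), np.int64(260), np.int64(116)), (np.int64(517), np.int64(266), np.int64(116)), (np.int64(517), np.int64(271), np.int64(114)), (np
[... 1103 characters left out ...]
t64(494), np.int64(269), np.int64(115)), (np.int64(493), np.int64(271), np.int64(109))]
310 [(np.int64(490), np.int64(272), np.int64(147)), (np.int64(491), np.int64(272), np.int64(141)), (np.int64(491), np.int64(271), np.int64(133)), (np.int64(491), np.int64(268), np.int64(122)), (np.int64(491), np.int64(271), np.int64(117)), (np.int64(491), np.int64(271), np.int64(110))]
312 [(np.int64(488), np.int64(271), np.int64(146)), (np.int64(488), np.int64(270), np.int64(140)), (np.int64(488), np.int64(272), np.int64(134)), (np.int64(489), np.int64(266), np.int64(119)), (np.int64(489), np.int64(265), np.int64(111)), (np.int64(489), np.int64(266), np.int64(104))]
430 [0.51348714 0.25698079 0.116     ]
```

Pads and disc are centred within 1 mm in the side view (disc top centre about (295,355) px). I'm lifting.

Emit:
{"name": "carry_out", "arguments": {"deltas": [-0.1,0,0,0,0,0,-1,-0.2,0,0,0,0,0,-1,-0.2,0,0,0,0,0,-1,-0.3,0,0,0,0,0,-1,-0.3,0,0,0,0,0,-1,-0.3,0,0,0,0,0,-1,-0.3,0,0,0,0,0,-1,-0.3,0,0,0,0,0,-1,-0.3,0,0,0,0,0,-1,-0.1,0,0,0,0,0,-1], "newtons": 50}}

```text
clock: 9.6
position: [0.5146, 0.2563, 0.2371]
ee_rot: [0.472, 0.528, 0.471, -0.526]
contact_force: [0.2, 0.3, -1.2]
width: 0.0342
```

Run:
```python
from h import *
from rig import readout, eyes
s=readout.get_state(); print(s["contact_force"],s["moment"],s["width"])
plan(s,[.585,-.132,.235])
d=eyes.get_image("side"); cv2.imwrite("pics/l1.png",d["color"][...,::-1])
```

```text
[ 0.1583923   0.25171655 -1.20838352] [-0.0296287   0.00396063 -0.01986898] 0.03422068767710733
tool axes cols
 [[ 0.0032  0.9939 -0.1101]
 [ 0.0012 -0.1102 -0.9939]
 [-1.      0.0031 -0.0016]]
pos [0.5146 0.2563 0.2371] shift units [0.031 1.879 6.303] rows>= 6.3
```

View pics/l1.png

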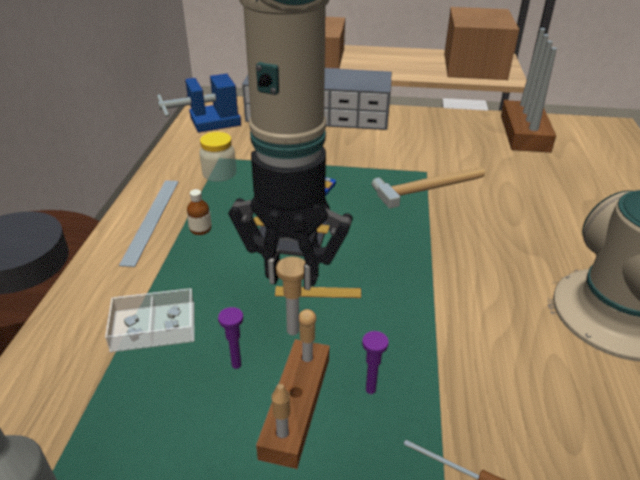

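The setter is lifted and hangs upright, with its head at (291,268) and its foot at (293,333). The other two are still in the block. Next I carry it over the press.

Emit:
{"name": "carry_out", "arguments": {"deltas": [0,0.13,0.45,0,0,0,-1,0,0.24,0.8,0,0,0,-1,0,0.24,0.8,0,0,0,-1,0,0.24,0.8,0,0,0,-1,0,0.24,0.8,0,0,0,-1,0,0.24,0.8,0,0,0,-1,0,0.24,0.8,0,0,0,-1,0,0.2,0.65,0,0,0,-1,0,0.11,0.4,0,0,0,-1,0,0,0,0,0,0,-1]}}

```text
clock: 10.9
position: [0.5843, -0.1332, 0.2344]
ee_rot: [-0.471, -0.527, -0.471, 0.527]
contact_force: [0.3, 0.0, -1.2]
width: 0.0339
```

Run:
```python
from h import *
from rig import readout, eyes
s=readout.get_state(); print(s["contact_force"],s["moment"],s["width"])
plan(s,[.585,-.132,.195])
print("upright turn",(np.degrees(R.align_vectors([tool(s).T@[0,0,-1]],[[1,0,0]])[0].as_rotvec())/4).round(3))
d=eyes.get_image("side"); np.savez("s2.npz",**d);t=eyes.get_image("top")
cv2.imwrite("pics/p1.png",np.hstack([cv2.resize(d["color"][100:280,220:370,::-1],(400,480)),cv2.resize(t["color"][120:300,320:470,::-1],(400,480))]))
```

```text
[ 0.27491042  0.0454198  -1.17991711] [-0.0094839  -0.00429306 -0.03999746] 0.03394639329988015
tool axes cols
 [[-1.000e-03  9.937e-01 -1.123e-01]
 [ 6.000e-04 -1.123e-01 -9.937e-01]
 [-1.000e+00 -1.000e-03 -5.000e-04]]
pos [ 0.5843 -0.1332  0.2344] shift units [ 0.656  0.01  -0.021] rows>= 0.66
upright turn [ 0.    -0.008  0.015]
```

View pics/p1.png

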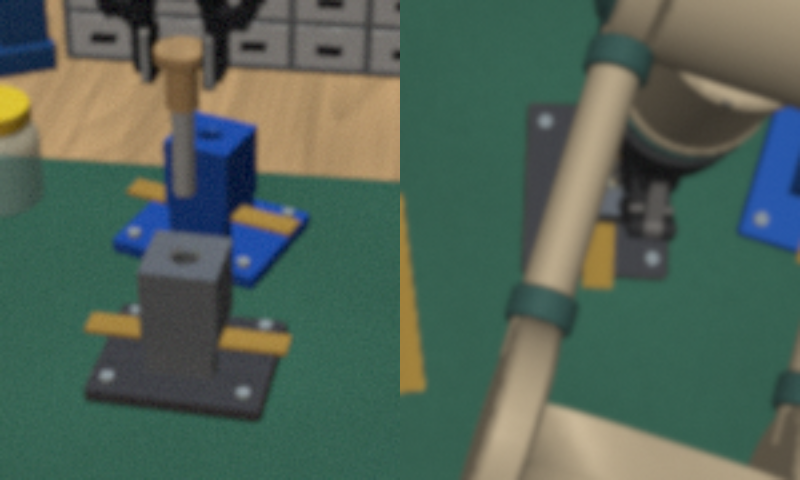

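Emit:
{"name": "carry_out", "arguments": {"deltas": [0.2,0.01,-0.021,0,0,0,-1,0.2,0,0,0,0,0,-1,0.2,0,0,0,0,0,-1,0.04,0,0,0,0,0,-1,0,0,0,0,0,0,-1]}}

```text
clock: 11.62
position: [0.5851, -0.1308, 0.1964]
ee_rot: [-0.472, -0.527, -0.472, 0.527]
contact_force: [0.4, -0.0, -0.7]
width: 0.0344
```

Run:
```python
from h import *
from rig import readout, eyes
s=readout.get_state(); print(s["contact_force"],s["position"])
d=eyes.get_image("side"); Q=cloud(d)
cv2.imwrite("pics/p2.png",cv2.resize(d["color"][130:250,240:340,::-1],(500,600),interpolation=cv2.INTER_CUBIC))
# shank axis: per row, side cloud
g=(Q[...,1]>-.16)&(Q[...,1]<-.10)&(abs(Q[...,0]-.585)<.016)&(Q[...,2]>.104)&(Q[...,2]<.172)
g[:, :240]=0; g[:,340:]=0
for v in range(130,205,4):
    u=np.flatnonzero(g[v]); 
    if len(u)>2: p=Q[v,u]; print(v,len(u),u.mean(),"x %.1f y %.1f z %.1f"%tuple((p[[0,-1]].mean(0)*[1e3,0,0]+[0,p[:,1].max()*1e3,p[:,2].mean()*1e3])))
```

```text
[ 0.36051991 -0.01964451 -0.65488042] [ 0.58512499 -0.13076525  0.19636514]
166 8 288.5 x 582.5 y -123.2 z 169.3
170 8 288.5 x 582.7 y -122.9 z 161.1
174 8 288.5 x 583.5 y -123.0 z 152.0
178 9 289.0 x 583.3 y -124.0 z 142.9
182 9 289.0 x 582.8 y -122.6 z 135.8
186 9 289.0 x 583.2 y -122.1 z 126.8
190 9 289.0 x 583.7 y -122.7 z 117.7
```

View pics/p2.png

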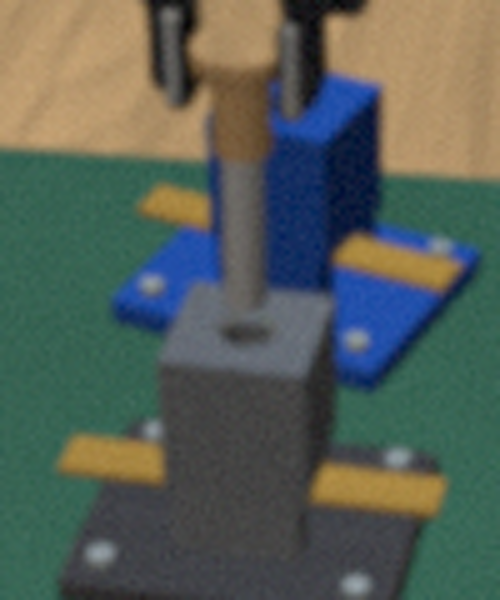

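The shank axis measured in the side view, (583.3, −131) mm, matches the press centre in the same view, (583.5, −131.2), and the setter is vertical. I'm lowering it.

Emit:
{"name": "carry_out", "arguments": {"deltas": [0.08,0,0,0,0,0,-1,0.08,0,0,0,0,0,-1,0.08,0,0,0,0,0,-1,0.08,0,0,0,0,0,-1,0.05,0,0,0,0,0,-1,0,0,0,0,0,0,-1]}}

```text
clock: 12.42
position: [0.5863, -0.1328, 0.1813]
ee_rot: [0.475, 0.527, 0.469, -0.526]
contact_force: [-6.7, -0.4, 27.8]
width: 0.034
```

Emit:
{"name": "carry_out", "arguments": {"deltas": [0.05,0,0,0,0,0,-1,0.05,0,0,0,0,0,-1,0.05,0,0,0,0,0,-1,0,0,0,0,0,0,-1]}}

```text
clock: 12.92
position: [0.5851, -0.1309, 0.1643]
ee_rot: [-0.471, -0.527, -0.472, 0.527]
contact_force: [1.1, -0.3, -1.8]
width: 0.0342
```

Run:
```python
from h import *
from rig import readout, eyes
s=readout.get_state(); print(s["contact_force"],s["position"])
d=eyes.get_image("side"); 
cv2.imwrite("pics/p3.png",cv2.resize(d["color"][130:250,240:340,::-1],(500,600),interpolation=cv2.INTER_CUBIC))
```

```text
[ 1.06739391 -0.26590967 -1.8300126 ] [ 0.58512573 -0.1309429   0.16426138]
```

View pics/p3.png

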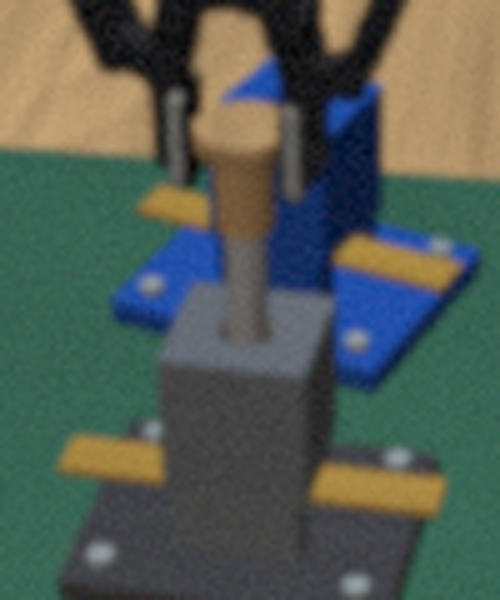

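The foot caught on the chamfer for a moment (27.8 N) and then slid in. The shank is now inside the hole at (245,335) in the crop. I'll continue gently.

Emit:
{"name": "carry_out", "arguments": {"deltas": [0.03,0,0,0,0,0,-1,0.03,0,0,0,0,0,-1,0.03,0,0,0,0,0,-1,0,0,0,0,0,0,-1]}}

```text
clock: 13.48
position: [0.5852, -0.1309, 0.1598]
ee_rot: [0.472, 0.527, 0.472, -0.527]
contact_force: [0.6, -1.2, -0.5]
width: 0.034
```

Run:
```python
from h import *
from rig import readout, eyes
s=readout.get_state(); print(s["contact_force"],s["moment"],s["position"])
d=eyes.get_image("side"); Q=cloud(d)
m=(abs(Q[...,1]+.131)<.022)&(abs(Q[...,0]-.5835)<.014)&(Q[...,2]>.15); m[:130]=0;m[200:]=0
print(np.percentile(Q[m][:,2],[50,80,90,95,98]))
```

```text
[ 0.63247572 -1.20785642 -0.45726012] [-0.3538391  -0.21724606  0.00466364] [ 0.58518164 -0.1308621   0.15978476]
[0.18295045 0.23352302 0.23965674 0.24210884 0.24472328]
```

Emit:
{"name": "carry_out", "arguments": {"deltas": [0.03,0,0,0,0,0,-1,0.03,0,0,0,0,0,-1,0,0,0,0,0,0,-1]}}

```text
clock: 13.9
position: [0.5851, -0.1309, 0.1563]
ee_rot: [0.472, 0.527, 0.472, -0.527]
contact_force: [1.4, -1.3, -1.0]
width: 0.0345
```

Emit:
{"name": "carry_out", "arguments": {"deltas": [0.025,0,0,0,0,0,-1,0.025,0,0,0,0,0,-1,0,0,0,0,0,0,-1]}}

```text
clock: 14.28
position: [0.5852, -0.1309, 0.1537]
ee_rot: [0.472, 0.527, 0.472, -0.527]
contact_force: [0.2, -0.5, 1.8]
width: 0.0338
```

Run:
```python
from h import *
from rig import readout, eyes
s=readout.get_state(); print(s["contact_force"],s["moment"],s["position"])
d=eyes.get_image("side"); 
cv2.imwrite("pics/p4.png",cv2.resize(d["color"][130:250,240:340,::-1],(500,600),interpolation=cv2.INTER_CUBIC))
```

```text
[ 0.19719787 -0.50536223  1.78536914] [-0.35117044 -0.06010001 -0.01635896] [ 0.58523319 -0.13092999  0.15366026]
```

View pics/p4.png

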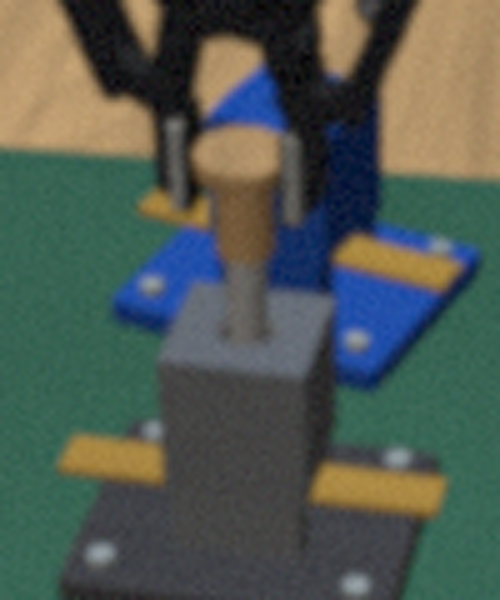

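It rests on the ejector pins (about +2.8 N relative to hanging). I'll push on in small steps with a firmer grip until the stiff stop is felt.

Emit:
{"name": "carry_out", "arguments": {"deltas": [0,0,0,0,0,0,-1,0.02,0,0,0,0,0,-1,0.02,0,0,0,0,0,-1,0,0,0,0,0,0,-1], "newtons": 80}}

```text
clock: 14.82
position: [0.5853, -0.131, 0.1511]
ee_rot: [0.472, 0.527, 0.471, -0.527]
contact_force: [-0.1, -2.0, 3.2]
width: 0.0329
```

Emit:
{"name": "carry_out", "arguments": {"deltas": [0.02,0,0,0,0,0,-1,0.015,0,0,0,0,0,-1,0,0,0,0,0,0,-1]}}

```text
clock: 15.2
position: [0.5853, -0.1311, 0.1496]
ee_rot: [0.472, 0.527, 0.471, -0.527]
contact_force: [0.4, -1.3, 6.0]
width: 0.0333
```

Emit:
{"name": "carry_out", "arguments": {"deltas": [0.01,0,0,0,0,0,-1,0,0,0,0,0,0,-1]}}

```text
clock: 15.45
position: [0.5854, -0.1311, 0.1493]
ee_rot: [0.472, 0.527, 0.471, -0.527]
contact_force: [-0.3, -2.9, 8.8]
width: 0.0333
```

Emit:
{"name": "carry_out", "arguments": {"deltas": [0.01,0,0,0,0,0,-1,0,0,0,0,0,0,-1]}}

```text
clock: 15.7
position: [0.5854, -0.1311, 0.1491]
ee_rot: [0.472, 0.527, 0.471, -0.527]
contact_force: [-0.7, -2.4, 9.6]
width: 0.0333
```

Emit:
{"name": "carry_out", "arguments": {"deltas": [0.008,0,0,0,0,0,-1,0,0,0,0,0,0,-1]}}

```text
clock: 15.95
position: [0.5854, -0.1311, 0.1489]
ee_rot: [0.472, 0.527, 0.471, -0.527]
contact_force: [-1.2, -2.1, 11.2]
width: 0.0327
```

Emit:
{"name": "carry_out", "arguments": {"deltas": [0.01,0,0,0,0,0,-1,0,0,0,0,0,0,-1]}}

```text
clock: 16.2
position: [0.5855, -0.1311, 0.1486]
ee_rot: [0.472, 0.527, 0.471, -0.527]
contact_force: [-1.5, -2.4, 11.6]
width: 0.0331
```

Emit:
{"name": "carry_out", "arguments": {"deltas": [0.01,0,0,0,0,0,-1,0,0,0,0,0,0,-1]}}

```text
clock: 16.45
position: [0.5856, -0.1312, 0.1483]
ee_rot: [0.472, 0.527, 0.471, -0.526]
contact_force: [-2.0, -2.6, 13.4]
width: 0.033
```

Emit:
{"name": "carry_out", "arguments": {"deltas": [0.01,0,0,0,0,0,-1,0,0,0,0,0,0,-1,0,0,0,0,0,0,-1]}}

```text
clock: 16.82
position: [0.5856, -0.1312, 0.148]
ee_rot: [0.473, 0.527, 0.471, -0.526]
contact_force: [-2.6, -0.9, 15.1]
width: 0.0332
```

It pushes back with 15 N, with a slope of about 6 N/mm from the stop, so the stiff spring is down about 1.5 mm. I'll hold there.

Emit:
{"name": "carry_out", "arguments": {"deltas": [0,0,0,0,0,0,-1,0,0,0,0,0,0,-1,0,0,0,0,0,0,-1,0,0,0,0,0,0,-1]}}

```text
clock: 17.32
position: [0.5856, -0.1312, 0.148]
ee_rot: [0.473, 0.527, 0.471, -0.526]
contact_force: [-2.0, -0.9, 14.8]
width: 0.0328
```

Emit:
{"name": "carry_out", "arguments": {"deltas": [-0.03,0,0,0,0,0,-1,-0.03,0,0,0,0,0,-1,-0.03,0,0,0,0,0,-1,-0.02,0,0,0,0,0,-1,0,0,0,0,0,0,-1]}}

```text
clock: 17.95
position: [0.5852, -0.1308, 0.1515]
ee_rot: [0.471, 0.527, 0.472, -0.527]
contact_force: [2.9, -2.1, -1.1]
width: 0.0332
```

Emit:
{"name": "carry_out", "arguments": {"deltas": [-0.03,0,0,0,0,0,-1,0,0,0,0,0,0,-1]}}

```text
clock: 18.2
position: [0.5851, -0.1308, 0.1539]
ee_rot: [0.472, 0.527, 0.472, -0.527]
contact_force: [1.8, -2.5, -0.1]
width: 0.0335
```

Emit:
{"name": "carry_out", "arguments": {"deltas": [0,0,0,0,0,0,1,0,0,0,0,0,0,1,0,0,0,0,0,0,1,0,0,0,0,0,0,1,0,0,0,0,0,0,1,0,0,0,0,0,0,1,0,0,0,0,0,0,1]}}

```text
clock: 19.08
position: [0.5851, -0.1308, 0.1538]
ee_rot: [0.472, 0.527, 0.472, -0.527]
contact_force: [0.3, -0.3, -0.3]
width: 0.0853
```

Run:
```python
from h import *
from rig import readout, eyes
s=readout.get_state(); print(s["contact_force"],s["moment"],s["position"],s["width"])
d=eyes.get_image("side"); Q=cloud(d)
cv2.imwrite("pics/p5.png",cv2.resize(d["color"][130:250,240:340,::-1],(500,600),interpolation=cv2.INTER_CUBIC))
```

```text
[ 0.25113077 -0.3330731  -0.30867417] [ 0.02914015  0.01755184 -0.00365511] [ 0.5851221  -0.13084188  0.1538229 ] 0.0852914075956432
```

View pics/p5.png

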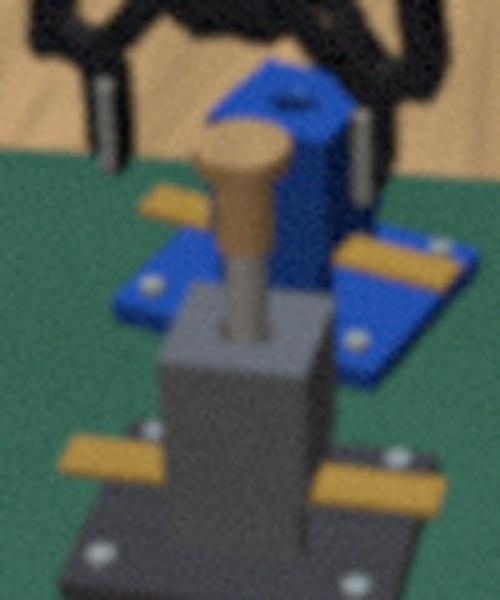

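The setter is released and standing up. The side moment during the gripped push (0.35 N m) could have hidden some guide friction. There is time left, so I'll repeat the press cleanly with closed fingertips on the head to confirm the stiff spring really was reached.

Emit:
{"name": "carry_out", "arguments": {"deltas": [-0.2,0,0,0,0,0,1,-0.2,0,0,0,0,0,1,-0.2,0,0,0,0,0,1,-0.25,0,0,0,0,0,1,0,0,0,0,0,0,1]}}

```text
clock: 19.75
position: [0.5861, -0.1312, 0.2068]
ee_rot: [0.473, 0.527, 0.471, -0.526]
contact_force: [0.2, -0.7, 0.1]
width: 0.0852
```

Run:
```python
from h import *
from rig import readout, eyes
s=readout.get_state(); print(s["contact_force"],s["position"],s["width"])
d=eyes.get_image("side"); Q=cloud(d)
m=(abs(Q[...,1]+.131)<.025)&(abs(Q[...,0]-.5835)<.025)&(Q[...,2]>.165)&(Q[...,2]<.19)
p=Q[m]; print(len(p),np.percentile(p[:,2],[5,50,95]),cv2.minEnclosingCircle(p[p[:,2]>.176][:,:2].astype(np.float32)))
cv2.imwrite("pics/p6.png",cv2.resize(d["color"][100:250,220:345,::-1],(500,600),interpolation=cv2.INTER_CUBIC))
plan(s,[.585,-.131,.186])
```

```text
[ 0.24274897 -0.72260333  0.13717314] [ 0.58613203 -0.13115929  0.20684387] 0.08522775973968179
233 [0.17101581 0.17857916 0.18050573] ((0.5829437375068665, -0.13371142745018005), 0.018911544233560562)
tool axes cols
 [[ 3.600e-03  9.939e-01 -1.100e-01]
 [-1.100e-03 -1.100e-01 -9.939e-01]
 [-1.000e+00  3.700e-03  7.000e-04]]
pos [ 0.5861 -0.1312  0.2068] shift units [ 0.347 -0.02  -0.001] rows>= 0.35
```

View pics/p6.png

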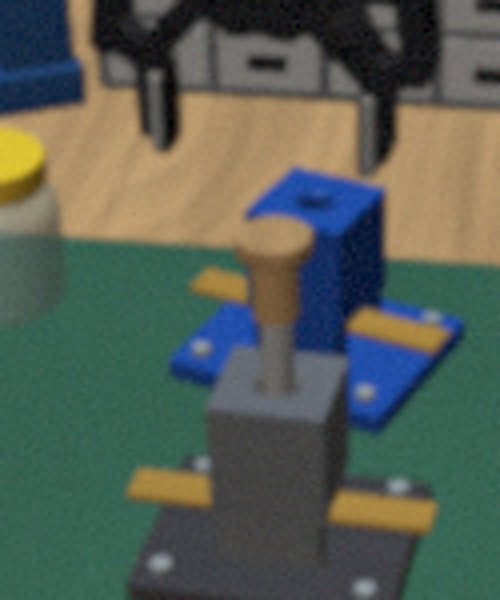

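The setter stands upright with its head top at z ≈ 0.179 (rest is 0.180). I'm closing the fingers above it.

Emit:
{"name": "carry_out", "arguments": {"deltas": [0,0,0,0,0,0,-1,0,0,0,0,0,0,-1,0,0,0,0,0,0,-1,0,0,0,0,0,0,-1,0,0,0,0,0,0,-1,0,0,0,0,0,0,-1,0,0,0,0,0,0,-1,0,0,0,0,0,0,-1]}}

```text
clock: 20.8
position: [0.5851, -0.1309, 0.2049]
ee_rot: [0.472, 0.527, 0.472, -0.527]
contact_force: [-0.6, -1.0, -0.2]
width: 0.0001
```

Emit:
{"name": "carry_out", "arguments": {"deltas": [0.1,0,0,0,0,0,-1,0.1,0,0,0,0,0,-1,0.1,0,0,0,0,0,-1,0.05,0,0,0,0,0,-1,0,0,0,0,0,0,-1]}}

```text
clock: 21.42
position: [0.585, -0.1308, 0.1835]
ee_rot: [-0.471, -0.527, -0.472, 0.527]
contact_force: [0.3, -0.2, 0.8]
width: -0.0
```

Emit:
{"name": "carry_out", "arguments": {"deltas": [0.025,0,0,0,0,0,-1,0.025,0,0,0,0,0,-1,0,0,0,0,0,0,-1]}}

```text
clock: 21.8
position: [0.5851, -0.1308, 0.1808]
ee_rot: [0.472, 0.527, 0.472, -0.527]
contact_force: [-0.7, 0.5, 0.5]
width: -0.0003
```

Emit:
{"name": "carry_out", "arguments": {"deltas": [0.025,0,0,0,0,0,-1,0,0,0,0,0,0,-1]}}

```text
clock: 22.05
position: [0.5852, -0.1309, 0.1795]
ee_rot: [0.472, 0.527, 0.472, -0.527]
contact_force: [0.8, -0.0, 1.7]
width: 0.0003
```

Emit:
{"name": "carry_out", "arguments": {"deltas": [0.025,0,0,0,0,0,-1,0,0,0,0,0,0,-1]}}

```text
clock: 22.3
position: [0.5852, -0.1309, 0.1779]
ee_rot: [0.472, 0.527, 0.472, -0.527]
contact_force: [-0.4, 0.3, 1.8]
width: -0.0
```

Emit:
{"name": "carry_out", "arguments": {"deltas": [0.025,0,0,0,0,0,-1,0,0,0,0,0,0,-1]}}

```text
clock: 22.55
position: [0.5851, -0.1308, 0.1762]
ee_rot: [0.472, 0.527, 0.472, -0.527]
contact_force: [0.3, -0.5, 1.4]
width: -0.0001
```

Emit:
{"name": "carry_out", "arguments": {"deltas": [0.02,0,0,0,0,0,-1,0,0,0,0,0,0,-1]}}

```text
clock: 22.8
position: [0.5851, -0.1309, 0.175]
ee_rot: [0.472, 0.527, 0.472, -0.527]
contact_force: [0.2, 1.3, 2.1]
width: 0.0005
```

Emit:
{"name": "carry_out", "arguments": {"deltas": [0.015,0,0,0,0,0,-1,0,0,0,0,0,0,-1]}}

```text
clock: 23.05
position: [0.5853, -0.1309, 0.1746]
ee_rot: [0.472, 0.527, 0.471, -0.527]
contact_force: [0.0, -0.3, 4.7]
width: -0.0001
```

The same stop appears at about 5 mm of travel, which confirms the first press reached the stiff spring. I'll take it to 15 N here too.

Emit:
{"name": "carry_out", "arguments": {"deltas": [0.01,0,0,0,0,0,-1,0,0,0,0,0,0,-1]}}

```text
clock: 23.3
position: [0.5856, -0.131, 0.1745]
ee_rot: [0.472, 0.527, 0.471, -0.526]
contact_force: [0.2, 0.4, 6.5]
width: -0.0
```

Emit:
{"name": "carry_out", "arguments": {"deltas": [0.01,0,0,0,0,0,-1,0,0,0,0,0,0,-1]}}

```text
clock: 23.55
position: [0.5858, -0.131, 0.1742]
ee_rot: [0.472, 0.527, 0.471, -0.526]
contact_force: [-0.1, 0.9, 6.4]
width: 0.0002
```

Emit:
{"name": "carry_out", "arguments": {"deltas": [0.01,0,0,0,0,0,-1,0,0,0,0,0,0,-1]}}

```text
clock: 23.8
position: [0.5861, -0.1311, 0.174]
ee_rot: [0.473, 0.527, 0.471, -0.526]
contact_force: [-0.0, 1.0, 9.0]
width: -0.0002
```

Emit:
{"name": "carry_out", "arguments": {"deltas": [0.01,0,0,0,0,0,-1,0,0,0,0,0,0,-1]}}

```text
clock: 24.05
position: [0.5863, -0.1311, 0.1738]
ee_rot: [0.473, 0.528, 0.471, -0.526]
contact_force: [-0.3, 1.5, 9.5]
width: -0.0002
```

Emit:
{"name": "carry_out", "arguments": {"deltas": [0.01,0,0,0,0,0,-1,0,0,0,0,0,0,-1]}}

```text
clock: 24.3
position: [0.5865, -0.1311, 0.1735]
ee_rot: [0.473, 0.528, 0.47, -0.526]
contact_force: [-0.2, 0.1, 10.3]
width: 0.0001
```

Emit:
{"name": "carry_out", "arguments": {"deltas": [0.01,0,0,0,0,0,-1,0,0,0,0,0,0,-1]}}

```text
clock: 24.55
position: [0.5867, -0.1312, 0.1733]
ee_rot: [0.473, 0.528, 0.47, -0.526]
contact_force: [-0.6, 0.6, 12.6]
width: 0.0004
```

Emit:
{"name": "carry_out", "arguments": {"deltas": [0.01,0,0,0,0,0,-1,0,0,0,0,0,0,-1]}}

```text
clock: 24.8
position: [0.5869, -0.1312, 0.173]
ee_rot: [0.473, 0.528, 0.47, -0.526]
contact_force: [-0.4, 1.0, 13.0]
width: 0.0001
```

Emit:
{"name": "carry_out", "arguments": {"deltas": [0.008,0,0,0,0,0,-1,0,0,0,0,0,0,-1,0,0,0,0,0,0,-1,0,0,0,0,0,0,-1,0,0,0,0,0,0,-1]}}

```text
clock: 25.42
position: [0.5871, -0.1313, 0.1728]
ee_rot: [0.474, 0.528, 0.47, -0.526]
contact_force: [-0.2, 0.2, 14.4]
width: 0.0001
```

Held for 0.5 s at 14–15 N, about 1.9 mm past the stop by position. I'm releasing slowly and retreating upward.

Emit:
{"name": "carry_out", "arguments": {"deltas": [-0.03,0,0,0,0,0,-1,-0.03,0,0,0,0,0,-1,-0.04,0,0,0,0,0,-1,-0.05,0,0,0,0,0,-1,-0.1,0,0,0,0,0,-1,-0.3,0,0,0,0,0,-1,-0.5,0,0,0,0,0,-1,-0.5,0,0,0,0,0,-1,0,0,0,0,0,0,-1]}}

```text
clock: 26.55
position: [0.5863, -0.1313, 0.2649]
ee_rot: [0.473, 0.528, 0.47, -0.526]
contact_force: [0.4, -0.7, 0.3]
width: 0.0003
```

Run:
```python
from h import *
from rig import readout, eyes
s=readout.get_state(); print(s["contact_force"],s["position"],s["clock"])
d=eyes.get_image("side"); Q=cloud(d)
m=(abs(Q[...,1]+.131)<.025)&(abs(Q[...,0]-.5835)<.025)&(Q[...,2]>.165)&(Q[...,2]<.19)
p=Q[m]; p=p[p[:,2]>.176];print(len(p),np.median(p[:,2]),cv2.minEnclosingCircle(p[:,:2].astype(np.float32)))
for v in (184,188,192):
    pass
cv2.imwrite("pics/p7.png",d["color"][...,::-1])
```

```text
[ 0.35147923 -0.66970664  0.33790365] [ 0.58633889 -0.13131368  0.26494165] 26.55
176 0.17877722713309585 ((0.5826647281646729, -0.13512392342090607), 0.019482040777802467)
```

View pics/p7.png

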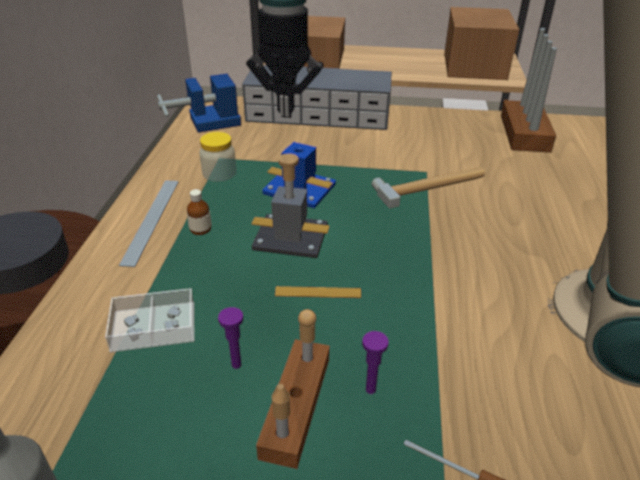

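The flat setter stands in the grey press, head at (290,161), sprung back to rest. The other two setters are untouched in the block, and the gripper is clear.

```bash
python3 -c "
from rig import job
print(job.sign_off())"
```

```text
the job is handed in; nothing more can be done
None
```

I set the rivet and handed the job in at about 26.6 s; the sign-off gave no verdict. The flat-headed setter now stands in the grey press, and the other two setters are still in the block.

- **Grasp:** The first grasp, on the wooden grip, stopped at 31 mm because the fingers hit the disc head. I reopened and gripped the disc rim instead.
- **Insertion:** The foot caught briefly on the hole's chamfer (27.8 N, before the stiff spring was reached). It then slid in and rested on the ejector pins.
- **First press:** Done while gripping the head. I felt the stop after about 5–6 mm and held at 15 N for about 0.5 s. Some sideways load was present, so guide friction could have hidden part of that force. The setter also seems to have slipped a little in the grip.
- **Second press:** To check the first, I pushed again with closed fingertips on the head. The stop came at about 5 mm again, and I held at 14.4 N for about 0.5 s, then released slowly. I put the stiff spring at roughly 1.4–1.9 mm down, above the 0.9 mm needed and below the 2.7 mm limit. This is inferred from force and position, not measured directly.
- **Last checks:** The setter looks upright, with its head top at z ≈ 0.179 m (0.180 m expected at rest). The gripper is about 85 mm clear and its force reading is near zero.
- **Disagreement:** The two cameras differed by about 2.5 mm in absolute position. Once the setter was in the gripper, the side view agreed with the arm's own position to within about 2 mm.

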